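# Free the sprung jaw of the board holder and hold it open at the index

### The job

Take the mallet and knock the locking peg of the board holder fully down with it (never with the gripper itself), then put the mallet down, either back on its rest or on the bench clear of the holder. Then pull the holder's sprung jaw open by its upright tab until the jaw's pointer lines up with the index blade on the scale, and keep it there so that a board could be dropped in: the job finishes while you are still holding the jaw against its spring. Leave the index setting and everything else on the bench where it is.

Things in the scene. Friction and masses are not known exactly. Their poses are not given: they have to be found in the camera images.
- holder: board holder fixed to the bench. In its frame, mm: dark base plate x -132 to 102, y -55 to 75, 10 high; grey-painted rear block x 45 to 95, y -45 to 45, top at 48, with the locking peg; guide rods along x at y +-38, top 22; front feet at x -122, top 28; scale rail y 61 to 73, top 24. Origin on the bench; z up; the jaw opens along its own -x. Yaw within 0.4 rad; it may stand left or right.
- peg (a joint): travel of the locking peg in m: it starts at 0 to 0.002 (standing up) and is fully down at 0.012, head on the block. Stiff: needs about 9 N downwards, and stays where it is left. The jaw is locked until the peg is more than about 0.006 down.
- peg_top (a point): centre of the top of the peg's round steel head (20 mm diameter, 5 mm thick, on a 12 mm stem), in the middle of the rear block, 70 mm from the holder's origin along its +x; top 65 mm above the bench when fully up, 53 mm when fully down.
- jaw (a joint): opening of the sprung jaw in m: 0 shut, up to 0.070. A spring pulls it shut with about 3.6 N at 0, 120 N/m more as it opens (about 10 N at 0.05); let go, it slides shut.
- pull_tab (a point): centre of the top edge of the jaw's upright pull tab: aluminium plate 12 mm thick along the holder's x, 34 mm wide along its y, from 22 to 67 mm above the bench, at x = -45 mm of the holder when shut. The jaw plate (top at 48 mm) stands 64 mm behind it (towards +x) and moves with it; axes as the holder's.
- pointer_tip (a point): tip of the jaw's pointer, a 4 mm wide steel finger that reaches out along the holder's +y over the scale rail's edge, 29 mm above the bench; at x = 0 of the holder when shut, moves with the jaw.
- index (a joint): setting of the index on the scale in m (0.025 to 0.055): the jaw opening at which the pointer lines up with it. It is clamped, do not shift it.
- index_tip (a point): edge of the index blade nearest the pointer: an upright steel blade 3 mm thick, 12 mm long, top 40 mm above the bench, on a small dark clamp on the scale rail; axes as the holder's. Lined up when pointer_tip and index_tip have the same x in the holder's frame; the tips stay 3 mm apart in y.
- mallet: small mallet, about 0.16 kg: upright white nylon cylinder head 32 mm across, 66 mm high; wooden handle 16 mm wide, 20 mm high, 145 mm long, level, from the middle of the head (33 mm above its lower face) along the mallet's own -x. Origin: centre of the lower, striking face; z up. It stands on its rest, handle's end in the saddle.
- mallet_head (a point): centre of the mallet's head (33 mm above the lower face).
- mallet_grip (a point): a good place to grip the mallet: on the handle's centre line, 48 mm from the head's axis.
- rest: mallet rest fixed to the bench: black plate 210 x 60 x 6 mm, with a saddle at x = -80 mm (29 mm high, cheeks to 41 mm, 32 mm between cheeks). Origin under the middle of the plate. The mallet starts with its origin at x = +65, y = 0, z = 6 mm of the rest, same yaw.
- heatsink: bystander: finned tower heat sink 50 x 50 x 90 mm, origin under its middle
- jar: bystander: closed jar, 42 mm diameter, 45 mm high, origin under its middle
- board: bystander: green circuit board 100 x 75 mm, 14 mm high with its parts, origin under its middle
- driver: bystander: screwdriver 170 mm long lying along its x, origin near its middle
- reel: bystander: component reel 84 mm diameter, 16 mm high, origin under its middle
- brush: bystander: brush 160 mm long lying along its x, origin near its middle
Mind the look-alikes: they are no part of the job. What is shaped like the mallet but green or purple is not meant.

How it is judged:
By the outcome, as a careful person would: the job done as asked, in the order asked, and still so for the second after the job is handed in, while the arm keeps its last pose, push and grip.
It also fails if it takes over 58 s, if anything falls off the work surface, if the arm or the gripper's body presses on something with over 40 N, if the wrist force passes 120 N, or if a joint passes its speed limit or range.

### The arm

A 6-joint arm with a two-finger parallel gripper is mounted at the origin on the work surface. World frame = base frame: x ahead of the robot, y to its left, z up, the work surface at z = 0. Lengths are in m, angles in rad, forces in N, time in s.
With the tool pointing down it reaches from about 0.35 to 0.975 m from the base axis. Payload 7.1 kg.
Tool frame: the origin (TCP) lies midway between the tips of the shut fingers; the grasp point (between the pads) lies 19 mm behind it; z points along the fingers, x is the direction in which the jaws open and shut, and the axes are right-handed (so a half turn about z gives the same grasp; the last joint's range is limited). The gripper opens to 88 mm and grips with 3 to 60 N. Pads are 20 mm wide; open, the fingers measure 115 mm over their backs; the gripper's body (75 mm by 178 mm) begins 61 mm behind the grasp point.
Start: joints at [1.139, 0.423, 1.63, -0, 1.089, -0.019], TCP at [0.251, 0.572, 0.223] pointing down, gripper open.
Joint ranges: [-3, 3], [-0.9, 2.11], [0.09, 2.58], [-1.31, 4.45], [0.11, 2.69], [-2.54, 2.54]. Speed limits (rad/s): [2.39, 2.39, 3.01, 3.14, 3.14, 3.14].

### API

Orientations are given as a unit quaternion [w, x, y, z].
In Python, from station import move_pose, movel, movej, command_gripper, wait, inverse_kinematics, read_camera, camera_info, MotionError, job_done, get_time, get_joint_pos, get_qvel, get_effort, get_tcp_pos, get_ee_rot, get_ft_force, get_ft_torque, get_grip_width gives the robot as it stands. Calls block until the motion is done:
- move_pose(position, orientation): joint-space move of the TCP to a pose.
- movel(position, frame=None, v=0.15, until_force=None): straight line of the TCP; frame=None keeps the orientation; v is the mean speed in m/s. With until_force (N) it stops when the force on the tool has changed by that much, and returns True; else False.
- movej(angles): joint-space move.
- command_gripper(opening): opening from 0.0 (shut) to 1.0 (fully open); the grip force is fixed at half the most; returns when the fingers have stopped.
- wait(seconds).
- inverse_kinematics(position, orientation): joint angles nearest the present ones, or None.
- read_camera(name): name is "side" or "top" or "wrist"; returns the picture (384x512x3 uint8, red, green, blue); there is no depth.
- camera_info(name): a dict with "intrinsics" (3x3 intrinsics, pixels), "T" (4x4, takes a point from camera to world coordinates); the wrist camera has in their place "tool_from_camera" (4x4, takes a point from camera to tool coordinates, whose origin is the TCP and whose axes are the tool frame's). Camera axes: x right, y up, looking along -z (the intrinsics and any distortion apply to the point x, -y, -z); pixel columns grow to the right and rows downward; lengths in m; the calibration is good to about 2 mm. A picture is of the moment at which its call begins: read the wrist's pose just before it. camera_info takes no time and is no camera call.
A pose or a line that the arm cannot do raises MotionError and nothing moves.
- job_done(): hands the job in, once; it reports no verdict.
Readings, each from a call of its own:
- get_time(): time.
- get_joint_pos(): joint angles.
- get_qvel(): joint speeds.
- get_effort(): joint torques, N m.
- get_tcp_pos(): TCP position.
- get_ee_rot(): TCP orientation.
- get_ft_force(): force on the tool from outside, world axes, zero at the start.
- get_ft_torque(): the same for the moment, N m.
- get_grip_width(): opening from 0.0 (shut) to 1.0 (fully open).
Only numpy, scipy, OpenCV 4.12 (cv2) and the standard library are available. Lean on these libraries where they do the work, as an engineer would, in place of code of your own. Each camera call takes 0.05 s, during which the arm holds its last target.

## Working session

There is one attempt and no reset: what is moved stays moved. The work goes in short steps, each a Python script; the robot and the scene stay as the last script left them, time stands still between calls to the robot, and variables do not carry over. Pictures are saved under pics/ and viewed, and the job is handed in when it is done.

```bash
ls; mkdir -p pics; python3 - <<'E'
from station import *
import cv2
for n in ("side","top","wrist"):
    im=read_camera(n); cv2.imwrite(f"pics/{n}0.png",im[:,:,::-1])
    i=camera_info(n); print(n,{k:(v.tolist() if hasattr(v,'tolist') else v) for k,v in i.items()})
print(get_time(),get_tcp_pos(),get_ee_rot(),get_ft_force())
E
```

```text
pics
side {'intrinsics': [[371.62434683750206, 0.0, 254.0440943521059], [0.0, 371.62434683750206, 188.8625137257276], [0.0, 0.0, 1.0]], 'T': [[0.933861417206342, 0.27553302425142484, -0.22800089034963508, 0.23238936085751913], [-0.3576310811040245, 0.7224837853400207, -0.5917070134358065, -0.5886440446666145], [0.001692123437953128, 0.6341125550465143, 0.7732389050291325, 1.0183395538098843], [0.0, 0.0, 0.0, 1.0]]}
top {'intrinsics': [[413.28204896020344, 0.0, 255.3499548743349], [0.0, 413.28204896020344, 187.35522486312885], [0.0, 0.0, 1.0]], 'T': [[0.007436825292885883, 0.998323578542225, -0.05739970519270245, 0.4229551875574538], [-0.9997386291962429, 0.008663802016637025, 0.02115683878639744, 0.13832722815785894], [0.021618670689480105, 0.05722736287181658, 0.9981270770880616, 1.523348523143236], [0.0, 0.0, 0.0, 1.0]]}
wrist {'intrinsics': [[320.27072762691665, 0.0, 251.79546152507578], [0.0, 320.27072762691665, 187.48919044562246], [0.0, 0.0, 1.0]], 'tool_from_camera': [[0.9999994858621601, -0.0009335242850187219, -0.00039598967514446124, -0.00051991257846562], [-0.001009240834167434, -0.9541875434308024, -0.29920747549890436, -0.08251897705049428], [-9.853097071261743e-05, 0.29920772131396955, -0.9541879949977088, -0.16151747787937742], [0.0, 0.0, 0.0, 1.0]]}
0.15 [0.25053765 0.57212135 0.22207695] [ 3.06875200e-04  8.37018391e-01  5.47174448e-01 -4.93029027e-04] [ 0.01281485  0.35197294 -0.68592276]
```

View pics/side0.png

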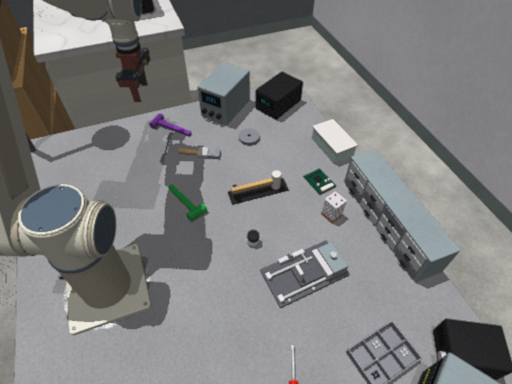

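View pics/top0.png

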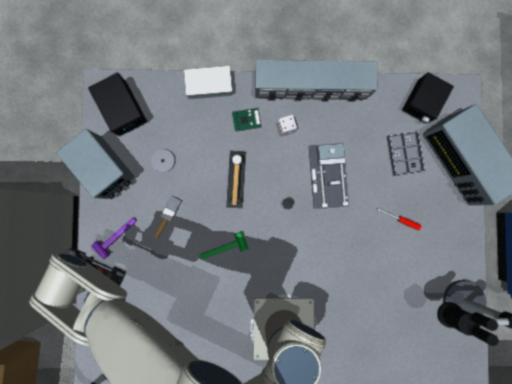

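View pics/wrist0.png

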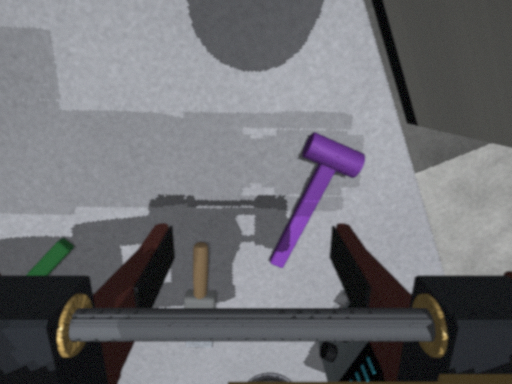

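The top view shows the tan mallet with its white head near (237,160), handle running down to (235,205). The holder is around (328,176), with its rear block at the top (far end). I'll enlarge both.

```bash
cat > h.py <<'E'
import numpy as np, cv2
from station import *
from scipy.spatial.transform import Rotation as R
def ray(n,u,v,tcp=None,q=None):
    i=camera_info(n);K=np.array(i['intrinsics'])
    if n=='wrist':
        T=np.array(i['tool_from_camera']);W=np.eye(4)
        W[:3,:3]=R.from_quat(q,scalar_first=True).as_matrix();W[:3,3]=tcp;T=W@T
    else: T=np.array(i['T'])
    d=np.array([(u-K[0,2])/K[0,0],-(v-K[1,2])/K[1,1],-1])
    return T[:3,3],T[:3,:3]@d
def px(n,u,v,z,tcp=None,q=None):
    o,d=ray(n,u,v,tcp,q);return o+d*(z-o[2])/d[2]
def proj(n,p,tcp=None,q=None):
    i=camera_info(n);K=np.array(i['intrinsics'])
    if n=='wrist':
        T=np.array(i['tool_from_camera']);W=np.eye(4)
        W[:3,:3]=R.from_quat(q,scalar_first=True).as_matrix();W[:3,3]=tcp;T=W@T
    else: T=np.array(i['T'])
    c=T[:3,:3].T@(np.asarray(p)-T[:3,3]);return np.array([K[0,2]+K[0,0]*c[0]/-c[2],K[1,2]-K[1,1]*c[1]/-c[2]])
def crop(im,x0,y0,w,h,s,name):
    c=cv2.resize(im[y0:y0+h,x0:x0+w],None,fx=s,fy=s,interpolation=cv2.INTER_CUBIC);cv2.imwrite(f"pics/{name}.png",c if im is None else c[:,:,::-1])
def down(yaw): # tool x axis at angle yaw, z down
    return (R.from_euler('z',yaw)*R.from_euler('x',np.pi)).as_quat(scalar_first=True)
def f2w(o,yaw,p):
    c,s=np.cos(yaw),np.sin(yaw);return np.array([o[0]+c*p[0]-s*p[1],o[1]+s*p[0]+c*p[1],p[2]])
E
python3 - <<'E'
from h import *
im=cv2.imread('pics/top0.png')[:,:,::-1]
crop(im,300,135,60,80,7,'ct_h'); crop(im,215,140,45,75,7,'ct_m')
im=cv2.imread('pics/side0.png')[:,:,::-1]
crop(im,255,235,100,75,7,'cs_h'); crop(im,222,165,75,45,8,'cs_m')
E
```

```text
(no output)
```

View pics/ct_h.png

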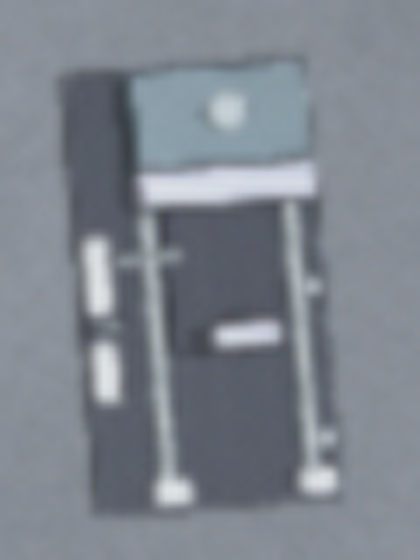

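View pics/ct_m.png

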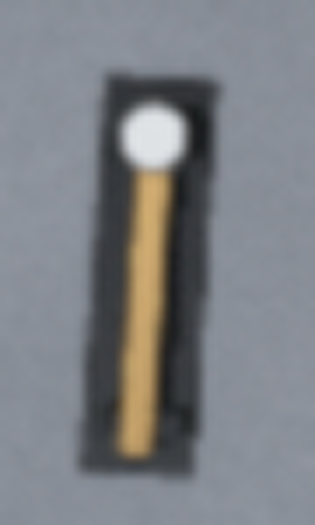

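View pics/cs_h.png

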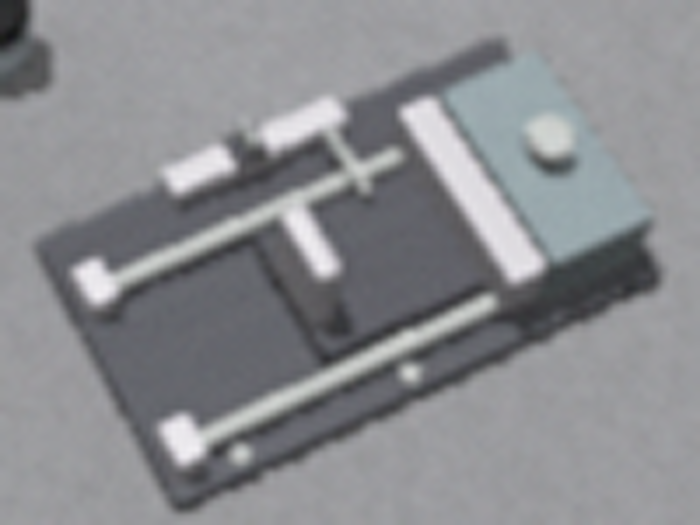

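In the crops, the peg head is at (332.1,150.3) in the top view. Base corners are at about (309,146), (345,205) and (313,208), the tab top is at (335.1,182.4), and the jaw plate is the white bar. The mallet head top is at (236.4,159.0) and the handle end at (234,204.5).

```bash
python3 - <<'E'
from h import *
def t(x,y,x0,y0,s,z,n='top'): return px(n,(x+.5)/s-.5+x0,(y+.5)/s-.5+y0,z)
H=lambda x,y,z:t(x,y,300,135,7,z)
S=lambda x,y,z:t(x,y,255,235,7,z,'side')
peg=H(228,110,.065);tab=H(248,334,.067);print('top peg,tab',peg,tab)
f1=H(174,487,.028);f2=H(319,476,.028);print('feet',f1,f2,np.linalg.norm(f1-f2))
print('base FL,FR,RL',H(92,514,.01),H(340,498,.01),H(60,76,.01))
peg2=S(550,132,.065);tab2=S(312,240,.067);f12=S(97,275,.028);f22=S(184,432,.028)
print('side',peg2,tab2,f12,f22)
print('index top side',S(243,128,.04),'ptr',S(350,150,.03), 'base FL,FR',S(40,243,.01),S(183,505,.01))
for a in [(peg,tab),(peg2,tab2),((f2+f1)/2,)]: pass
for p,a,b in((peg,f1,f2),(peg2,f12,f22)):
    d=p-(a+b)/2;print('yaw',np.arctan2(d[1],d[0]),'len',np.hypot(d[0],d[1]),np.arctan2(a[0]-b[0],-(a[1]-b[1])) )
M=lambda x,y,z:t(x,y,215,140,7,z)
h=M(154,137,.072);e=M(135,457,.049);print('mallet',h,e,np.linalg.norm((h-e)[:2]),np.arctan2(*(h-e)[1::-1]))
E
```

```text
top peg,tab [ 0.64167807 -0.16565261  0.065     ] [ 0.52717338 -0.17504462  0.067     ]
feet [ 0.45009269 -0.14460729  0.028     ] [ 0.45638974 -0.22019292  0.028     ] 0.07584747929272295
base FL,FR,RL [ 0.43593933 -0.1048361   0.01      ] [ 0.44532734 -0.2355359   0.01      ] [ 0.66707612 -0.08798862  0.01      ]
side [ 0.6414478  -0.16753317  0.065     ] [ 0.52737322 -0.17780159  0.067     ] [ 0.44932138 -0.1436026   0.028     ] [ 0.45577454 -0.21891972  0.028     ]
index top side [ 0.53080409 -0.1080772   0.04      ] ptr [ 0.57223463 -0.12924448  0.03      ] base FL,FR [ 0.43623882 -0.1131279   0.01      ] [ 0.44730564 -0.23991839  0.01      ]
yaw 0.08864299640339378 len 0.18917962129566207 -3.0584744362455085
yaw 0.072545869434765 len 0.1893980172247322 -3.0561215494442946
mallet [0.60555677 0.17458206 0.072     ] [0.44464389 0.18317236 0.049     ] 0.1611420081968219 -0.05333415420557401
```

View pics/cs_m.png

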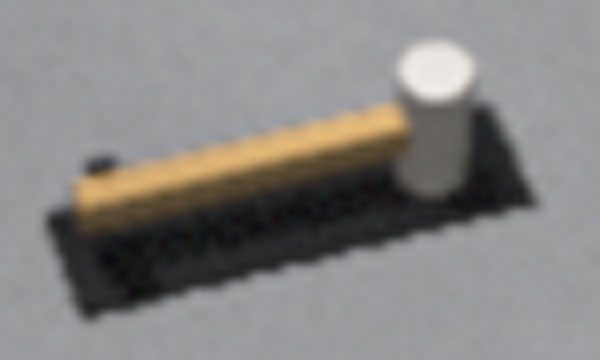

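Both cameras agree: holder origin about (0.572,-0.172), yaw about 0.08; peg-to-tab distance 114.5 mm against the nominal 115. The mallet lies near (0.606,0.175), yaw -0.053, length 161 mm as specified. I'll move above it and check with the wrist camera.

```bash
python3 - <<'E'
from h import *
t=lambda x,y,z:px('side',(x+.5)/8-.5+222,(y+.5)/8-.5+165,z)
h=t(436,70,.072);print('side head',h, 'handle near end top', t(90,190,.049))
yaw=-.053; d=np.array([np.cos(yaw),np.sin(yaw)])
p=np.array([.6056,.1746])-.042*d
q=down(yaw+np.pi/2)
command_gripper(.7)
move_pose([*p,.14],q)
tc,rq=get_tcp_pos(),get_ee_rot();im=read_camera('wrist');cv2.imwrite('pics/w1.png',im[:,:,::-1])
np.savez('w1.npz',t=tc,q=rq)
print(get_time(),tc,rq,get_joint_pos())
E
```

```text
side head [0.606132   0.17281913 0.072     ] handle near end top [0.45207968 0.18091764 0.049     ]
2.6583 [0.56361906 0.17760073 0.14019941] [3.19078344e-05 7.25342648e-01 6.88387967e-01 2.23718681e-04] [ 2.85303012e-01  4.78594403e-01  1.76383766e+00  1.59116358e-04
  8.98809808e-01 -1.23363651e+00]
```

View pics/w1.png

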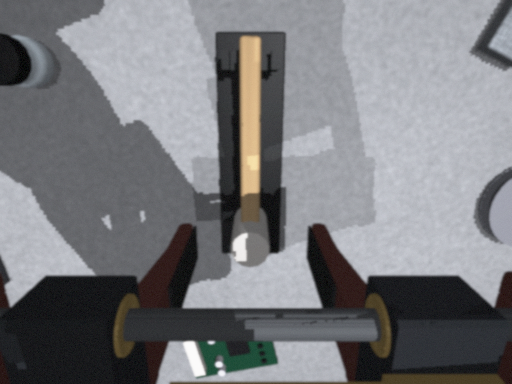

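The wrist view shows the handle end at (250.5,38), the handle vertical at column 250, and the head's white top around (250,247), centred between the fingers.

```bash
python3 - <<'E'
from h import *
d=np.load('w1.npz')
a=px('wrist',250.5,38,.049,d['t'],d['q']);b=px('wrist',250.5,249,.072,d['t'],d['q']);c=px('wrist',250.3,190,.049,d['t'],d['q'])
print(a,b,c,np.arctan2(*(c-a)[1::-1]),np.linalg.norm((b-a)[:2]))
for p in ([.6056,.1740,.072],[.5636,.1765,.049]): print(proj('wrist',p,d['t'],d['q']))
E
```

```text
[0.44727435 0.18225896 0.049     ] [0.60442316 0.17408652 0.072     ] [0.56229907 0.17605202 0.049     ] -0.053909465557338186 0.15736117001270716
[250.46919196 250.32038693]
[250.92133213 191.46302962]
```

The estimates agree to about 1 mm. Next I'll grip and lift.

```bash
python3 - <<'E'
from h import *
q=down(-.053+np.pi/2)
p=[.5641,.1761]
print(movel([*p,.021],frame=q,v=.12,until_force=8), get_tcp_pos())
f0=get_ft_force()
command_gripper(0.0)
print('width',get_grip_width()*88,get_ft_force()-f0)
movel([*p,.17],v=.12)
print('lift',get_ft_force()-f0,get_ft_torque(),get_time(),get_grip_width()*88)
cv2.imwrite('pics/w2.png',read_camera('wrist')[:,:,::-1]);cv2.imwrite('pics/s2.png',read_camera('side')[:,:,::-1])
E
```

```text
False [0.56468597 0.17628992 0.02167297]
width 16.059060584521614 [ 0.91066545 -1.98935109  0.20100727]
lift [ 0.31892343 -0.85533464 -3.05667752] [0.0907889  0.05129085 0.01669865] 5.9583 15.665142231361017
```

View pics/w2.png

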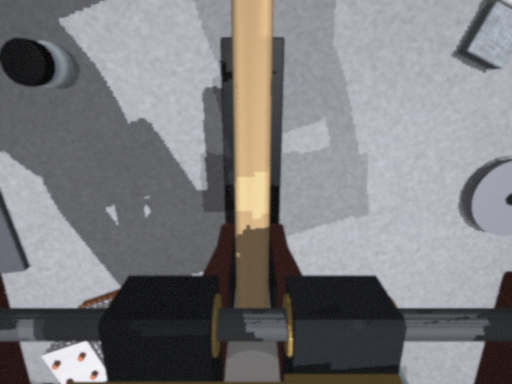

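View pics/s2.png

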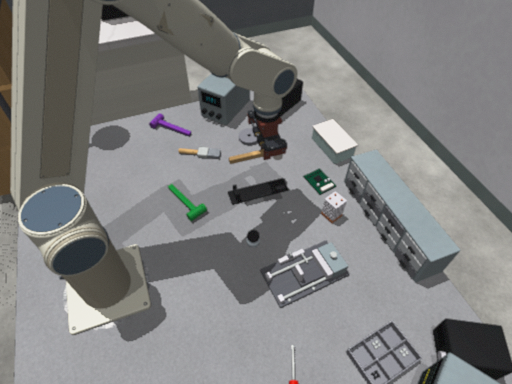

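The mallet is held level by the handle; width reads 15.7 mm against the 16 mm handle. I'll strike with the mallet yawed about -0.35 so the handle stays clear of the tab.

```bash
python3 - <<'E'
from h import *
my=-.35
p=np.array([.6416,-.1666])-.0418*np.array([np.cos(my),np.sin(my)])
q=down(my+np.pi/2)
move_pose([*p,.17],q)
movel([*p,.100],v=.15)
cv2.imwrite('pics/s3.png',read_camera('side')[:,:,::-1])
f0=get_ft_force();print(get_time(),get_tcp_pos())
r=movel([*p,.0655],v=.06,until_force=22)
print(r,get_tcp_pos(),get_ft_force()-f0,get_grip_width()*88,get_time())
s=read_camera('side');cv2.imwrite('pics/s4.png',s[:,:,::-1]);crop(s,240,180,130,130,5,'s4c')
E
```

```text
7.975 [ 0.60325676 -0.15205223  0.10095129]
False [ 0.60151493 -0.15203125  0.06491313] [-2.35442312  1.32662387  6.21400112] 16.105756630201153 8.7
```

View pics/s4c.png

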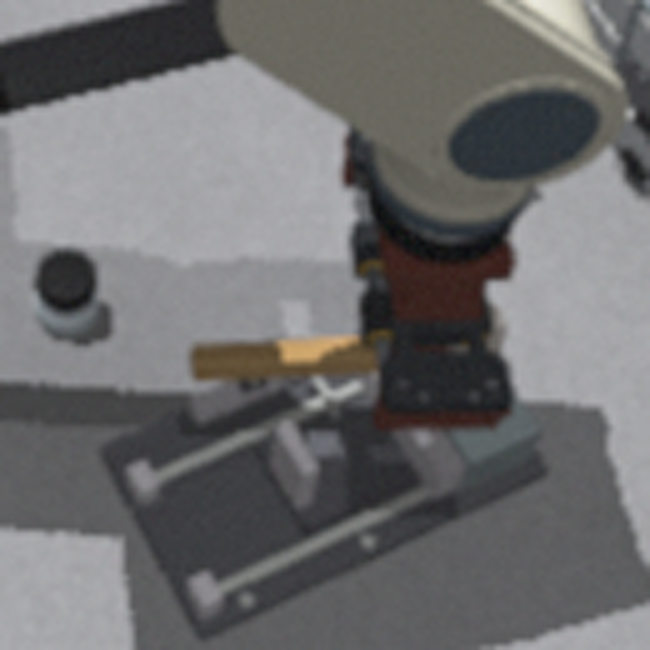

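Only 6 N remained at the end, so the handle probably pitched in the grip. I'll lift and check the mallet's tilt and the peg.

```bash
python3 - <<'E'
from h import *
t=get_tcp_pos()
movel([t[0],t[1],.13],v=.15)
movel([t[0]-.10,t[1]+.06,.17],v=.2)
print(get_time(),get_tcp_pos(),get_grip_width()*88)
w=read_camera('wrist');s=read_camera('side')
cv2.imwrite('pics/w5.png',w[:,:,::-1]);crop(s,220,150,150,150,5,'s5c')
E
```

```text
10.1 [ 0.5023903  -0.09233763  0.16983421] 15.793996013427666
```

View pics/s5c.png

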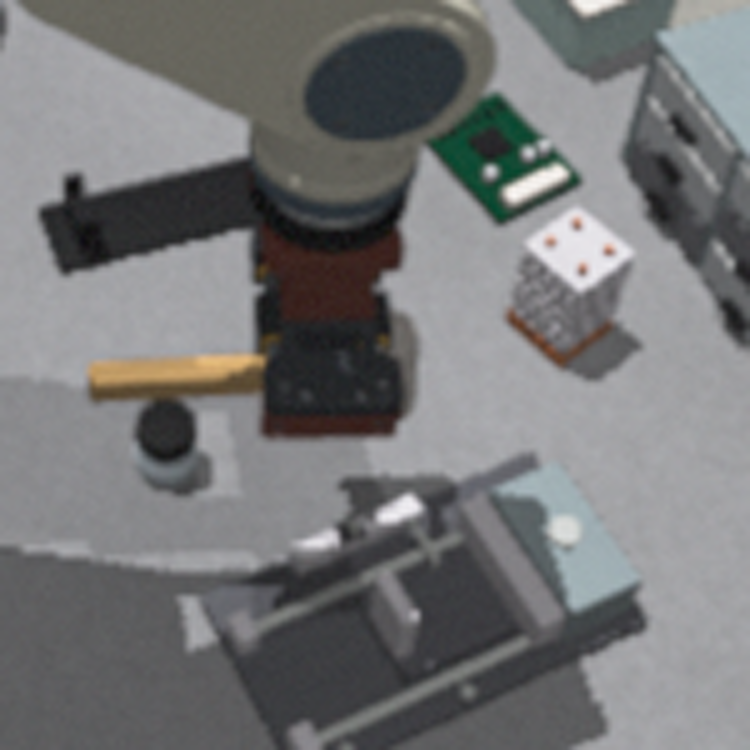

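View pics/w5.png

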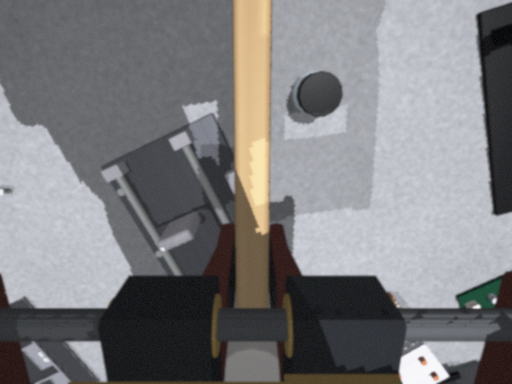

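```bash
python3 - <<'E'
from h import *
for z in (.065,.061,.057,.053): print(z,proj('side',[.6416,-.1666,z]))
E
```

```text
0.065 [333.03396656 253.14711657]
0.061 [332.80611436 253.83371461]
0.057 [332.57955957 254.51640308]
0.053 [332.35429115 255.1952153 ]
```

The peg now projects to about the fully-down position (row 255.6 against 255.2 expected), but that is within ±4 mm uncertainty. I'll press again with the peg nearer the handle side of the face (shorter lever), logging force against depth.

```bash
python3 - <<'E'
from h import *
my=-.25
p=np.array([.6416,-.1666])-.034*np.array([np.cos(my),np.sin(my)])
q=down(my+np.pi/2)
move_pose([*p,.14],q)
movel([*p,.085],v=.15)
f0=get_ft_force()
for z in (.075,.071,.068,.065,.062,.059):
    r=movel([*p,z],v=.06,until_force=25)
    f=get_ft_force()-f0
    print(r,get_tcp_pos()[2].round(4),f.round(2))
    if r or f[2]>16:break
print(get_time())
s=read_camera('side');crop(s,240,180,130,130,5,'s6c')
E
```

```text
False 0.0751 [-1.39 -0.58 -0.06]
False 0.0708 [-1.04 -0.21 -0.31]
False 0.0678 [-1.54  0.07 -0.23]
False 0.0653 [-0.49  0.04  2.  ]
False 0.0629 [-5.21  1.42 10.33]
False 0.0601 [-7.98  1.79 12.52]
12.8667
```

View pics/s6c.png

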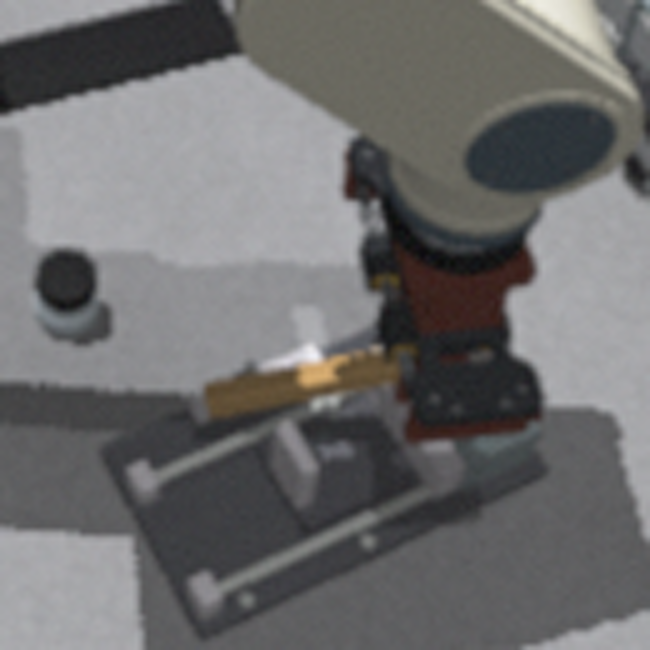

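Contact began around TCP 0.066, which matches a peg already down at 53 mm, and the press reached 12.5 N, above the 9 N needed. I'll lift, measure the mallet's pitch in the grip, and place it on the rest levelled.

```bash
python3 - <<'E'
from h import *
t=get_tcp_pos()
movel([t[0],t[1],.17],v=.2)
q=down(-.053+np.pi/2)
move_pose([.5643,.1763,.15],q)
tc=get_tcp_pos();rq=get_ee_rot()
w=read_camera('wrist');s=read_camera('side')
cv2.imwrite('pics/w7.png',w[:,:,::-1]);crop(s,200,100,110,100,7,'s7c')
print(get_time(),tc,rq)
# predicted handle-end top centre for pitch a (end goes down)
yaw=-.053;d=np.array([np.cos(yaw),np.sin(yaw),0])
for a in (0,.1,.2,.3):
    g=tc+np.array([0,0,.0173])
    e=g-.103*(np.cos(a)*d+np.array([0,0,np.sin(a)]))+.01*(np.array([0,0,np.cos(a)])-np.sin(a)*d)
    hd=g+.042*(np.cos(a)*d+np.array([0,0,np.sin(a)]))-.033*(np.array([0,0,np.cos(a)])-np.sin(a)*d)
    print(a,'end crop',(proj('side',e)-[200,100])*7+3,'wrist',proj('wrist',e,tc,rq),'face crop',(proj('side',hd)-[200,100])*7+3)
E
```

```text
15.0 [0.56466565 0.17544345 0.14983376] [ 1.04639887e-04  7.25907244e-01  6.87792591e-01 -1.14971695e-04]
0 end crop [241.1688991  432.36305521] wrist [252.87395632  31.21046837] face crop [542.32948474 427.01362483]
0.1 end crop [241.05181253 448.54126295] wrist [252.80050789  34.09642585] face crop [548.98439542 419.09562979]
0.2 end crop [243.14007255 463.98194486] wrist [252.73487876  39.14362275] face crop [554.7966613  410.92680045]
0.3 end crop [247.36703401 478.54125334] wrist [252.67644903  45.85501795] face crop [559.70581647 402.58122354]
```

View pics/s7c.png

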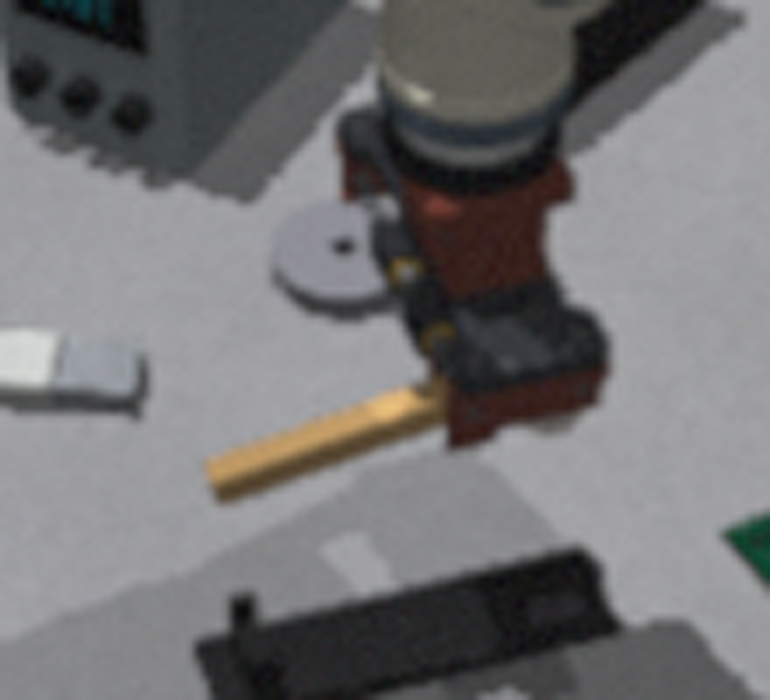

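View pics/w7.png

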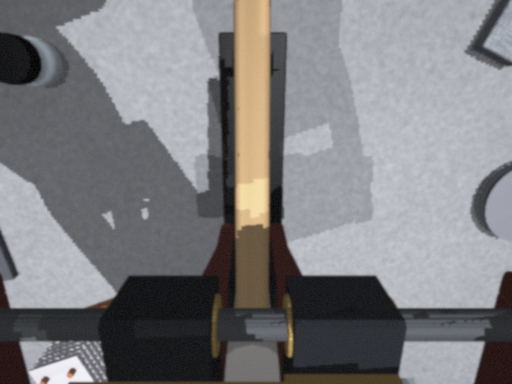

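```bash
python3 - <<'E'
from h import *
tc=np.array([0.56466565,0.17544345,0.14983376]);yaw=-.053;d=np.array([np.cos(yaw),np.sin(yaw),0])
for a in (0,.05,.1,.15,.2,.3):
    g=tc+np.array([0,0,.0173])
    e=g-.119*(np.cos(a)*d+np.array([0,0,np.sin(a)]))+.01*(np.array([0,0,np.cos(a)])-np.sin(a)*d)
    e2=e-.02*(np.array([0,0,np.cos(a)])-np.sin(a)*d)
    print(a,(proj('side',e)-[200,100])*7+3,(proj('side',e2)-[200,100])*7+3)
E
```

```text
0 [206.49829408 440.37527212] [208.73283058 471.0024944 ]
0.05 [206.41063579 449.76380189] [210.76919146 479.61171534]
0.1 [206.9678951  458.94496986] [213.41388695 487.94509715]
0.15 [208.16098249 467.89698552] [216.65290153 495.98479643]
0.2 [209.97921429 476.59921346] [220.4709823  503.71416904]
0.3 [215.44104333 493.17766519] [229.77776891 518.18133573]
```

The observed end at about (215,463)/(224,498) gives a pitch of about 0.14 rad. I'll tilt the tool by that amount to level the mallet and place it.

```bash
python3 - <<'E'
from h import *
yaw=-.053
n=np.array([-np.sin(yaw),np.cos(yaw),0])
rot=R.from_rotvec(.14*n)*R.from_quat(down(yaw+np.pi/2),scalar_first=True)
q=rot.as_quat(scalar_first=True);zt=rot.as_matrix()[:,2]
tcp=lambda z:(np.array([.5646,.1763,z])+.0173*zt).tolist()
move_pose(tcp(.10),q)
f0=get_ft_force()
r=movel(tcp(.0390),frame=q,v=.08,until_force=4)
print(r,get_tcp_pos()-.0173*zt,get_ft_force()-f0)
w=read_camera('wrist');s=read_camera('side');crop(s,210,140,100,80,8,'s8c')
print(get_time())
E
```

```text
False [0.56483171 0.17637514 0.03907997] [ 0.83388629  0.10483955 -1.2139764 ]
16.3917
```

View pics/s8c.png

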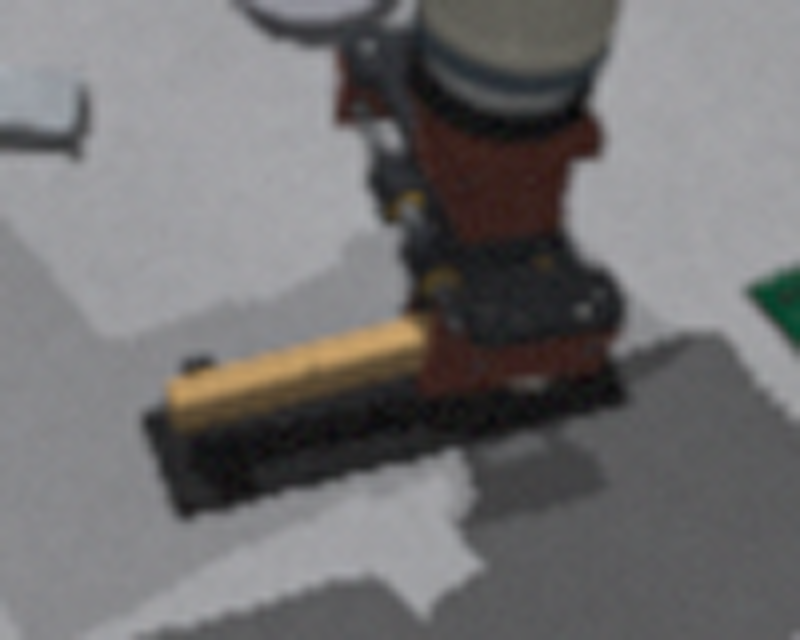

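The handle sits in the saddle as it did originally. I'll nudge down until contact, release, then go over the holder.

```bash
python3 - <<'E'
from h import *
t=get_tcp_pos()
print(movel([t[0],t[1],t[2]-.003],v=.03,until_force=3),get_tcp_pos()[2]-t[2])
command_gripper(.6)
zt=R.from_quat(get_ee_rot(),scalar_first=True).as_matrix()[:,2]
t=get_tcp_pos()
movel((t-.11*zt).tolist(),v=.15)
s=read_camera('side');crop(s,210,140,100,80,8,'s9c')
# over the tab
o=np.array([.5718,-.1723]);hy=.082
tab=f2w(o,hy,[-.045,0,.067]);print(tab)
command_gripper(.5)
move_pose([tab[0],tab[1],.15],down(hy))
tc,rq=get_tcp_pos(),get_ee_rot()
w=read_camera('wrist');cv2.imwrite('pics/w10.png',w[:,:,::-1]);np.savez('w10.npz',t=tc,q=rq)
s=read_camera('side');crop(s,250,230,110,80,7,'s10c')
print(get_time(),tc,get_joint_pos())
E
```

```text
False -0.0026341982989769447
[ 0.52695121 -0.17598587  0.067     ]
20.1417 [ 0.52733582 -0.17542505  0.15003533] [-3.41979516e-01  4.19684446e-01  1.83691979e+00  1.75410166e-04
  8.85012241e-01 -4.26192139e-01]
```

View pics/s9c.png

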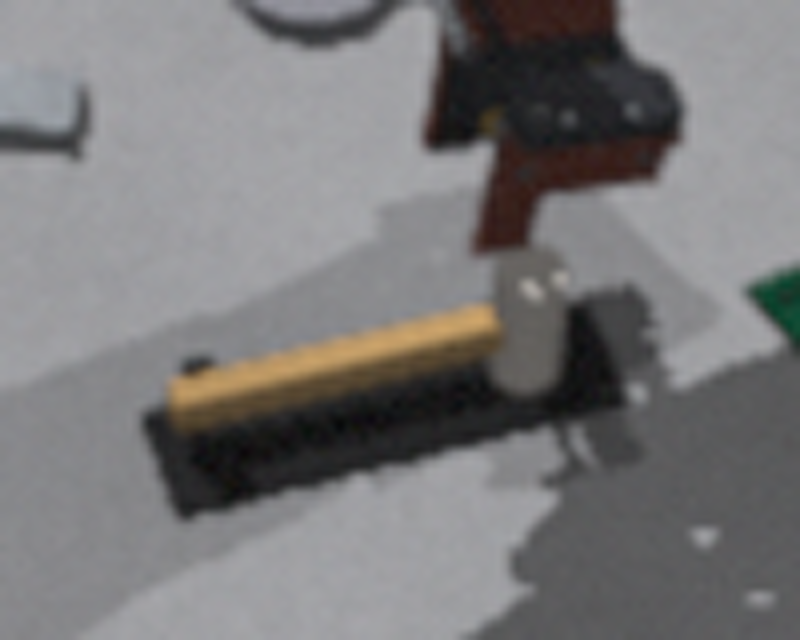

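View pics/w10.png

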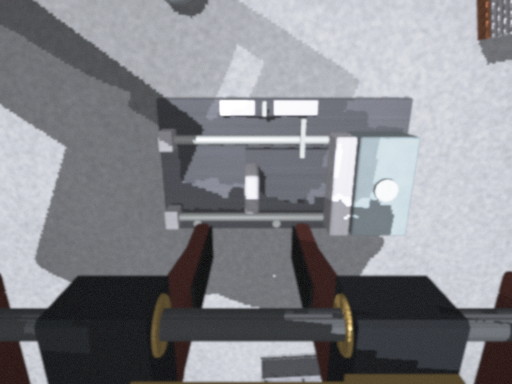

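View pics/s10c.png

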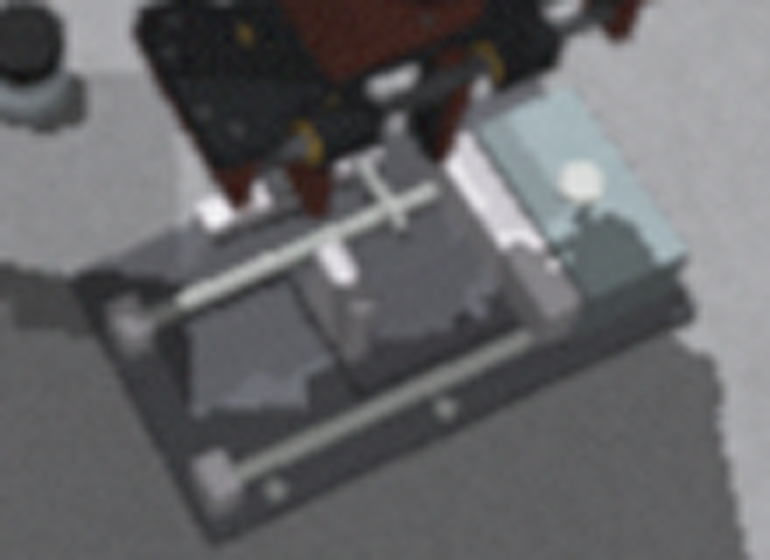

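The mallet is back on its rest. The wrist view shows the pointer at about (303,120), the index blade at (265,108), the tab top at (252,180) and the peg at (386,190). I'll zoom in.

```bash
python3 - <<'E'
from h import *
w=cv2.imread('pics/w10.png')[:,:,::-1];crop(w,205,85,130,85,6,'w10a');crop(w,320,120,110,125,6,'w10b')
d=np.load('w10.npz');a=(d['t'],d['q']);o=np.array([.5718,-.1723]);hy=.082
for n,p in dict(pegdown=[.07,0,.053],pegup=[.07,0,.065],tab=[-.045,0,.067],ptr=[0,.058,.029],blk00=[.045,-.045,.048],blk11=[.095,.045,.048]).items(): print(n,proj('wrist',f2w(o,hy,p),*a).round(1))
E
```

```text
pegdown [387.  189.6]
pegup [393.  194.1]
tab [251.4 194.6]
ptr [303.6 117.1]
blk00 [350.8 235.2]
blk11 [422.1 135.6]
```

View pics/w10a.png

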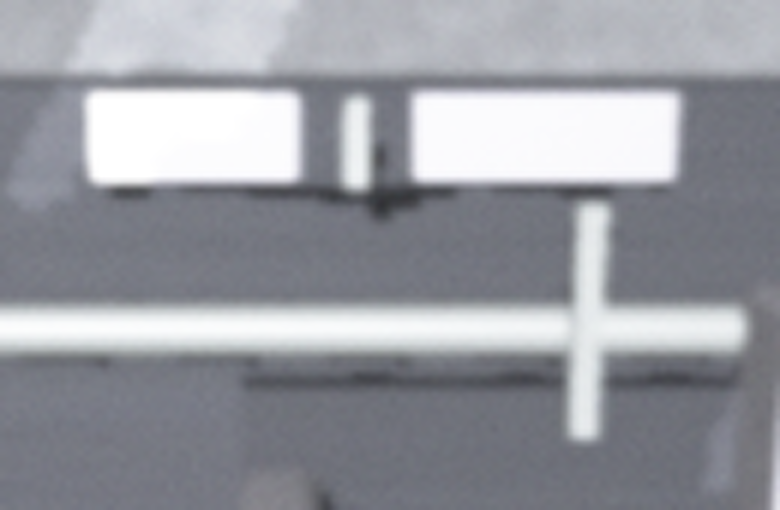

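View pics/w10b.png

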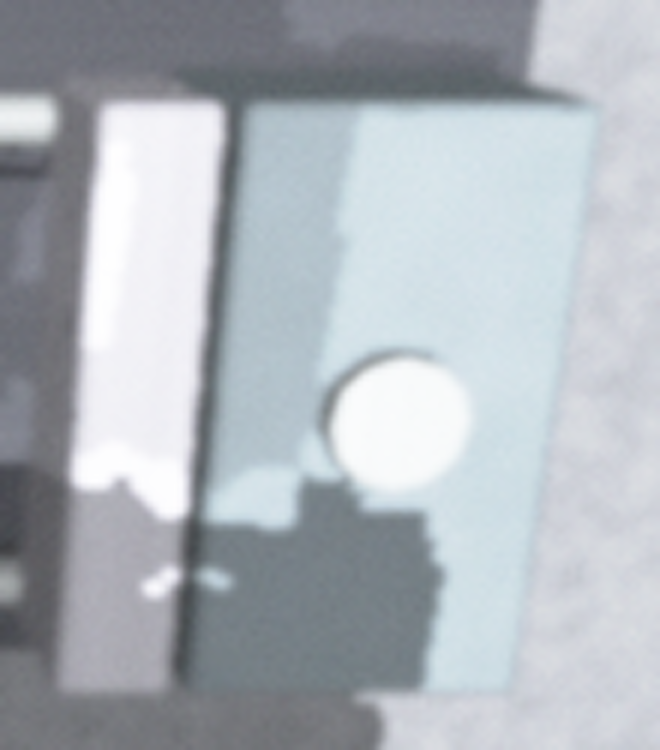

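```bash
python3 - <<'E'
from h import *
from scipy.optimize import least_squares
w=cv2.imread('pics/w10.png')[:,:,::-1];crop(w,225,145,60,80,7,'w10c')
d=np.load('w10.npz');a=(d['t'],d['q'])
C=lambda x,y,x0,y0:((x+.5)/6-.5+x0,(y+.5)/6-.5+y0)
B=lambda x,y:C(x,y,320,120)
A=lambda x,y:C(x,y,205,85)
obs=[([.045,-.045,.048],B(188,690)),([.095,-.045,.048],B(514,690)),([.045,.045,.048],B(243,103)),([.095,.045,.048],B(597,103))]
peg=B(400,422)
def f(v):
    r=[proj('wrist',f2w(v[:2],v[2],p),*a)-u for p,u in obs]
    r.append(proj('wrist',f2w(v[:2],v[2],[.07,0,v[3]]),*a)-peg);return np.ravel(r)
s=least_squares(f,[.572,-.172,.08,.055],x_scale=[.01,.01,.1,.01]);print(s.x,f(s.x).round(1))
o,hy=s.x[:2],s.x[2]
inv=lambda p:(R.from_euler('z',-hy).apply(np.append(p[:2]-o,0)))[:2]
for n,u,z in(('ptr',A(592,203),.029),('index tip',A(357,192),.040)): print(n,inv(px('wrist',*u,z,*a)))
E
```

```text
[ 0.57097581 -0.17352509  0.09404646  0.05347674] [-0.6  1.2  0.3  0.7 -0.8 -0.6  1.2 -1.1 -0.1  0.2]
ptr [0.00139281 0.05800234]
index tip [-0.03293817  0.06083111]
```

View pics/w10c.png

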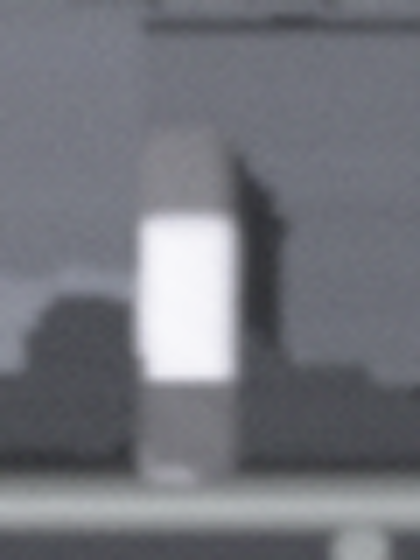

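The fit gives peg top z = 0.0535, so it is fully down. The index is about 34.3 mm from the pointer in x, with a 3 mm y gap as specified. The tab is where predicted, so I'll grip and pull.

```bash
python3 - <<'E'
from h import *
hy=.084;q=down(hy)
t=[.5269,-.1760]
r=movel([*t,.037],frame=q,v=.12,until_force=8);print(r,get_tcp_pos())
f0=get_ft_force()
command_gripper(0.)
print('w',get_grip_width()*88,get_ft_force()-f0)
g=get_tcp_pos();d=np.array([np.cos(hy),np.sin(hy),0])
np.savez('g.npz',g=np.array([*t,.037]))
r=movel((np.array([*t,.037])-.033*d).tolist(),frame=q,v=.05,until_force=25)
print(r,get_tcp_pos()-g,get_ft_force()-f0,get_grip_width()*88)
tc,rq=get_tcp_pos(),get_ee_rot();w=read_camera('wrist');cv2.imwrite('pics/w11.png',w[:,:,::-1]);np.savez('w11.npz',t=tc,q=rq)
s=read_camera('side');crop(s,250,230,110,80,7,'s11c');print(get_time())
E
```

```text
False [ 0.52742863 -0.17618005  0.03758563]
w 11.667997832250018 [ 0.17531317 -0.9679034   1.35968033]
False [-3.15367449e-02 -2.75638431e-03 -2.81853077e-05] [ 7.33217879  3.05074875 -3.3907146 ] 12.094330767524067
22.7417
```

View pics/w11.png

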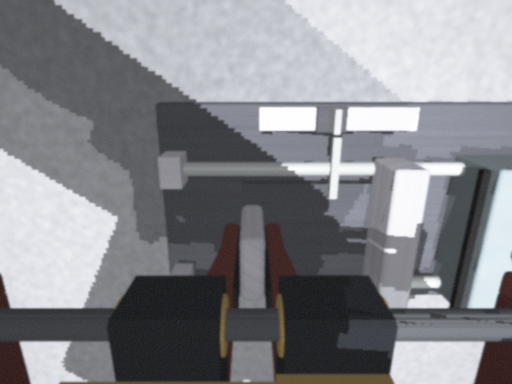

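The jaw has moved and the pointer is now next to the blade at about (337,130). I'll zoom in for fine alignment.

```bash
python3 - <<'E'
from h import *
w=cv2.imread('pics/w11.png')[:,:,::-1];crop(w,300,95,75,60,10,'w11a')
E
```

View pics/w11a.png

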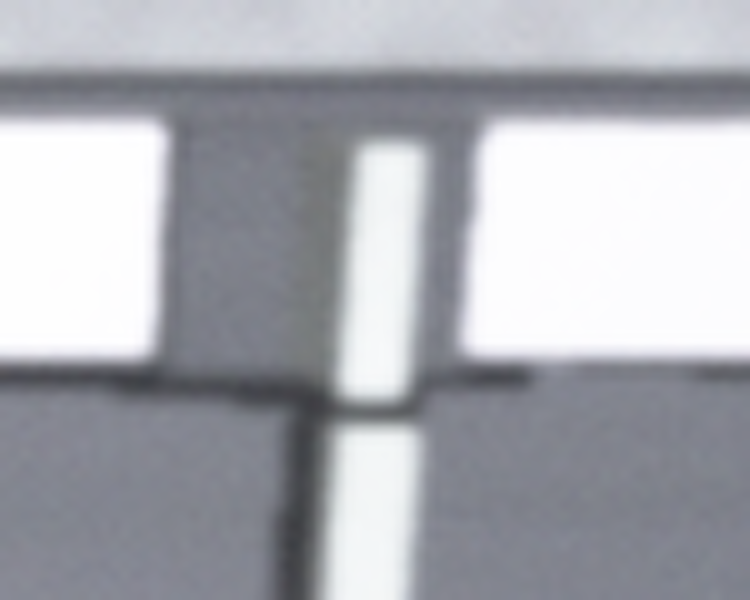

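```bash
python3 - <<'E'
from h import *
d=np.load('w11.npz');a=(d['t'],d['q']);hy=.086
C=lambda x,y:((x+.5)/10-.5+300,(y+.5)/10-.5+95)
i=px('wrist',*C(373,402),.040,*a);p=px('wrist',*C(375,424),.029,*a)
print(i,p,R.from_euler('z',-hy).apply(p-i))
E
```

```text
[ 0.53220933 -0.11583961  0.04      ] [ 0.53557452 -0.11828914  0.029     ] [ 0.00314236 -0.00272953 -0.011     ]
```

The pointer is still about 3 mm short (2.7 to 3.1 mm by two estimates). I'll pull a further 2.9 mm and recheck.

```bash
python3 - <<'E'
from h import *
hy=.084;q=down(hy);d=np.array([np.cos(hy),np.sin(hy),0])
g=np.load('g.npz')['g'];b=get_tcp_pos()
r=movel((g-.0359*d).tolist(),frame=q,v=.02,until_force=20)
wait(.3)
print(r,np.linalg.norm(get_tcp_pos()-b),get_ft_force(),get_grip_width()*88)
tc,rq=get_tcp_pos(),get_ee_rot();w=read_camera('wrist');np.savez('w12.npz',t=tc,q=rq);cv2.imwrite('pics/w12.png',w[:,:,::-1])
crop(w,300,95,75,60,10,'w12a');t=read_camera('top');crop(t,295,130,70,85,7,'t12');s=read_camera('side');crop(s,200,140,160,160,4,'s12');print(get_time())
E
```

```text
False 0.002792250664638661 [ 6.97264751  2.86273522 -2.67874092] 12.47729257548185
23.4833
```

View pics/w12a.png

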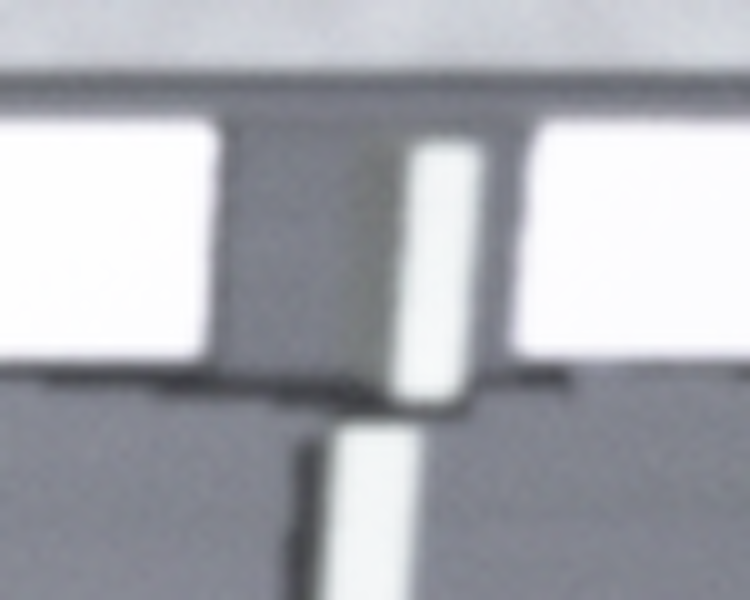

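View pics/t12.png

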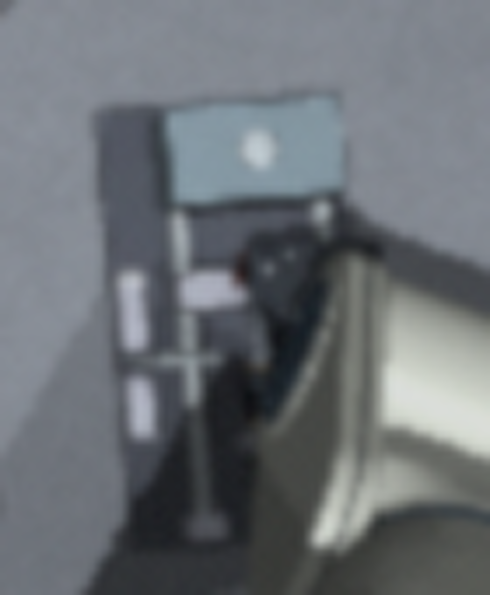

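View pics/s12.png

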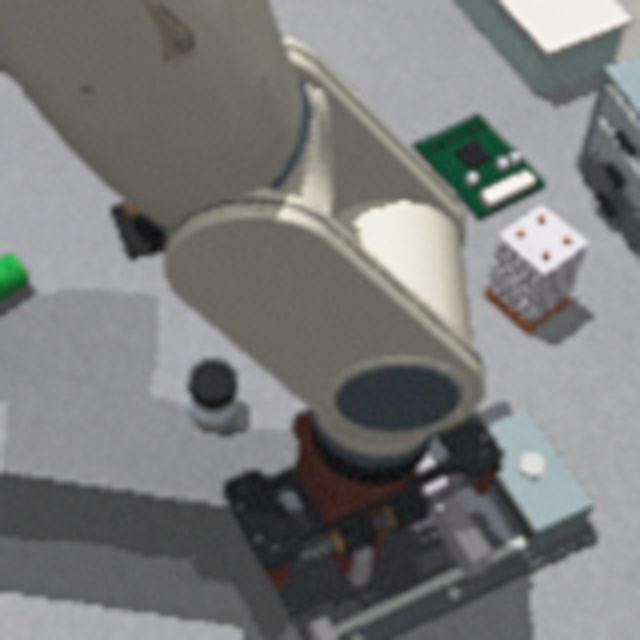

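```bash
python3 - <<'E'
from h import *
d=np.load('w12.npz');a=(d['t'],d['q'])
C=lambda x,y:((x+.5)/10-.5+300,(y+.5)/10-.5+95)
i=px('wrist',*C(427,402),.040,*a)
for z in(.027,.029,.031):
  p=px('wrist',*C(376,424),z,*a)
  for hy in(.080,.092): print(z,hy,R.from_euler('z',-hy).apply(p-i).round(5))
E
```

```text
0.027 0.08 [ 0.00108 -0.00302 -0.013  ]
0.027 0.092 [ 0.00105 -0.00303 -0.013  ]
0.029 0.08 [ 0.00054 -0.00272 -0.011  ]
0.029 0.092 [ 0.00051 -0.00273 -0.011  ]
0.031 0.08 [ 0.      -0.00243 -0.009  ]
0.031 0.092 [-3.00e-05 -2.43e-03 -9.00e-03]
```

```bash
python3 - <<'E'
from h import *
hy=.084;q=down(hy);d=np.array([np.cos(hy),np.sin(hy),0])
g=np.load('g.npz')['g'];b=get_tcp_pos()
movel((g-.0365*d).tolist(),frame=q,v=.01,until_force=20)
wait(.5)
print(np.linalg.norm(get_tcp_pos()-b),get_ft_force(),get_grip_width()*88)
tc,rq=get_tcp_pos(),get_ee_rot();w=read_camera('wrist');np.savez('w13.npz',t=tc,q=rq);cv2.imwrite('pics/w13.png',w[:,:,::-1])
crop(w,300,95,75,60,10,'w13a');print(get_time())
E
```

```text
0.0005095714145409302 [ 6.90335103  3.89361216 -2.91912934] 11.735570487334428
24.2833
```

View pics/w13a.png

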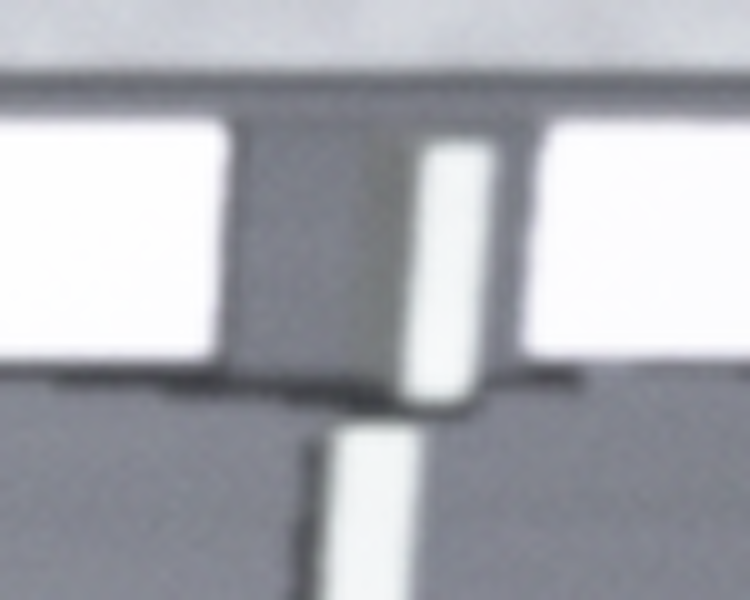

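The blade is at (438,402) and the pointer at (376,424) in the crop. After height correction the x difference is within about 0.5 mm. I'm handing in while still holding the jaw.

```bash
python3 - <<'E'
from h import *
d=np.load('w13.npz');a=(d['t'],d['q'])
C=lambda x,y:((x+.5)/10-.5+300,(y+.5)/10-.5+95)
print(R.from_euler('z',-.085).apply(px('wrist',*C(376,424),.029,*a)-px('wrist',*C(438,402),.04,*a)))
job_done();print(get_time())
E
```

```text
[-1.23306893e-05 -2.72492576e-03 -1.10000000e-02]
the job is handed in; nothing more can be done
the job is handed in; nothing more can be done
```

The job is handed in at about 24 s on the robot's clock. The peg was knocked down with the mallet, the mallet was put back on its rest, and the arm is still holding the jaw open at the index.

- **Peg:** The first press tilted the handle in the grip by about 0.14 rad and ended at only 6 N, so I pressed again and reached 12.5 N. A wrist-camera fit then put the peg top at 53.5 mm, against 53 mm fully down.
- **Mallet:** I set it down with the tool tilted to cancel that handle tilt. The side picture showed it seated on the rest, with the handle in the saddle.
- **Jaw:** The last check put the pointer and index within 0.02 mm in x and 2.7 mm apart in y (nominal 3 mm). That assumes the pointer's visible top is at 29 mm. If it is 2 mm lower or higher, the x error would be about 0.5 mm, so I trust the alignment to roughly ±0.5 mm.
- **Holding force:** The force on the tool was about 8 N when I handed in, matching the expected spring pull.
- **Bystanders:** I touched no other object that I know of. The last side picture shows the heat sink, jar and circuit board in place, but I did not check the screwdriver, reel or brush again at the end.

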